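# Set the stage tweezers to the marked gap at the viewing station

## Robot

A 6-joint arm with a two-finger parallel gripper is mounted at the origin on the work surface. World frame = base frame: x ahead of the robot, y to its left, z up, the work surface at z = 0. Lengths are in m, angles in rad, forces in N, time in s.
With the tool pointing down it reaches from about 0.35 to 0.975 m from the base axis. Payload 4.9 kg.
Tool frame: the origin (TCP) lies at the very end of the fingers, on their centre line; the grasp point (between the pads) lies ctrl.grip_point_offset behind it (ctrl.grip_point_offset is the distance from the TCP to the grasp point, in m); z points along the fingers, y is the direction in which the jaws open and shut (so a half turn about z gives the same grasp; the last joint's range is limited). The gripper opens to 85 mm and grips with 20 to 120 N. Pads are 22 mm wide; open, the fingers measure 114 mm over their backs; the gripper's body (76 mm by 85 mm) begins 54 mm behind the grasp point. The pads swing forward as they close: fully open they stand 13 mm farther back than shut.
Start: joints at [0.981, 0.053, 1.613, -0, 1.476, -0.119], TCP at [0.283, 0.557, 0.231] pointing down, gripper open.
Joint ranges: [-3.01, 3.01], [-1.01, 2.22], [0.06, 2.58], [-1.02, 4.17], [0.09, 2.62], [-3.14, 3.14]. Speed limits (rad/s): [2.57, 2.57, 3.14, 3.14, 3.14, 3.14].

## Interface

Orientations are given as a rotation vector (axis times angle).
In Python, from station import ctrl gives the robot as it stands. The module is installed in compiled form; this text tells all that it offers.
- The arm moves only by the shell command python3 -m creep 'ROWS' [FORCE]. ROWS is JSON, a list of rows, each a list of 5 numbers: the closure in counts, from 0 (fully open) to 255 (shut), then the shift along the tool's x, y, z in mm, then the turn about the tool's z in rad. A call has 1 to 12 rows; each row is the pose to reach, as a shift and turn from the pose commanded when the call began, along the tool's axes at that moment; what a row does not reach only later rows make up. A row lasts 1/12 s, in which the tool goes at most 41.7 mm and 7.16 degrees, less where a joint would pass 70% of its speed; a pose out of reach is approached as far as the arm can. A call with a gripper value outside its range is refused whole. The fingers move at their own pace and stop on an object; FORCE is the grip in N (left out, the last holds). Time passes only in rows, so rows that repeat a pose let the fingers close. It gives the time, the measured TCP pose, the force and the opening at its end, in the units of the state.
- ctrl.get_obs(): the state, without advancing time (a new reading comes with each control period).
- ctrl.get_image(name): name is "scene" or "top" or "wrist"; returns the picture (384x512x3 uint8, red, green, blue); there is no depth.
- ctrl.calibration(name): a dict with "fx", "fy", "cx", "cy" (pixels), "R" (3x3) and "t" (3): a world point X has camera coordinates R X + t. Camera axes: x right, y down, z forward; pixel columns grow to the right and rows downward; lengths in m; the calibration is good to about 2 mm. A picture is of the moment at which its call begins: read the wrist's pose just before it. calibration takes no time and is no camera call; for the wrist camera it gives the pose at the moment of the call.
- ctrl.finish_job(): hands the job in, once; it reports no verdict.
Trained networks look in the newest picture that a camera, given by its name, has taken for a name from the list of things; names that differ only in an ending like _2 or _b are one class to them, and where a whole thing is asked for, a point or a joint stands for the part that bears it (a point fixed in the world has none). Each returns a list of dicts, best first, with "conf" (0 to 1); they miss things now and then, are a little off and sometimes report something else, mostly with a low value. They report only what shows in the picture. A call takes as long as a camera call.
- ctrl.boxes_of(camera, label): "rect" ([left, top, width, height] in pixels, round what is visible of it).
- ctrl.outline_of(camera, label): "mask" (384x512 bool, what is visible of it) and "rect" ([left, top, width, height] in pixels, round what is visible of it).
The state is a dict: "t": time; "q": joint angles; "dq": joint speeds; "effort": joint torques, N m; "tool_pos": TCP position; "tool_rot": TCP orientation; "contact_force": force on the tool from outside, world axes, zero at the start; "wrist_torque": the same for the moment, N m; "opening": finger opening in m.
Only numpy, scipy, OpenCV 4.12 (cv2) and the standard library are available. Lean on these libraries where they do the work, as an engineer would, in place of code of your own. Each camera call takes 0.05 s, during which the arm holds its last target. There are 200 camera calls.

## Task

Lift the sprung index plunger of the tweezer turret by its knob, swing the head round until the tweezers' tips are over the white viewing plate, and let the plunger drop fully home in the narrow notch there. Then squeeze the two tweezer blades together with the fingers until the plain right blade stands exactly under the pointer on the cross bar, and keep that gap steady: the program finishes while still holding the tweezers squeezed at the mark. Do not push the other things on the tray and the desk about.

Things in the scene. Friction and masses are not known exactly. Their poses are not given: they have to be found in the camera images.
- tray: Blue tray, 360 (x) by 460 (y) mm, lip 20 mm high, floor 5 mm thick, fixed to the desk. Origin: underside, on the upright axis of the tweezer turret fixed in its middle. The turret has a dark steel base disc (82 mm radius, top 15 mm above the desk) with raised steel index segments (tops at 29 mm) on a 55 mm radius circle; the gaps between them are notches for the index pin.
- axis (a point): Point on the turret's upright axis, 85 mm above the desk; does not move.
- notch (a point): Centre of the narrow notch (9 mm wide, 10 mm deep) of the viewing station, at the height of the segments' tops (29 mm above the desk), 55 mm from the axis. The pin, 8 mm thick with a round end, finds its way in from up to about 2 mm off. The other gap, round the parked pin, is wide (31 mm of arc).
- plate_mid (a point): Centre of the top of the white viewing plate (60 x 80 mm), fixed 135 mm from the axis on the side opposite to the narrow notch, 51 mm above the desk. The tweezers' tips are over it when the pin is in the narrow notch.
- head (a joint): Angle of the turret head about the upright axis, rad, anticlockwise from above positive. Parked -0.15 to 0.15; the viewing station is 1.2. End stops at -0.25 and 1.32. Turns with little friction (about 0.03 N m) once the plunger is up; locked by the pin when it is down.
- plunger (a joint): Lift of the index plunger, m: 0 is fully home, the pin clears the segments above 0.010, stop at 0.018. A spring pulls it down with 4.6 N (home) to 6.9 N (top); let go over a notch it drops home by itself.
- knob (a point): Centre of the plunger's black upright round knob, 22 mm in diameter, 28 mm high; this point is 84 mm above the desk when home. It is on the head's short arm, 55 mm from the axis, opposite the tweezers, and is carried round as the head turns. Below the knob: 15 mm free down to the arm (28 mm wide).
- squeeze (a point): Midpoint between the blades at their ribbed grip zone, on the head: 93 mm from the axis, 88 mm above the desk. The blades lie level, 14 mm high, 4 mm thick, pointing straight away from the axis; squeeze across that line. Outer width here: 29.5 mm open; 29.5 - 0.636 x (28.1 - marked gap) mm at the mark (18.0 mm for a gap of 10). 15 mm and more free underneath, over 30 mm at the sides.
- blade_l: Left steel blade of the tweezers (seen from the axis outwards), 131 mm long; origin on its pivot, 18 mm out and 7 mm left of the axis; x along the blade, z up. Carries a graduated cross bar over the tips, on which the marker sits.
- blade_r: Right, plain steel blade, mirror image, without the bar; origin on its pivot, 7 mm right.
- jaw_l (a joint): Closing angle of the left blade, rad: 0 open, stop 0.11. Spring torque 0.24 N m open, plus 4 N m per rad (3 to 9 N at the grip zone).
- jaw_r (a joint): Closing angle of the right blade, likewise. The gap between the tips is 28.1 mm open, less 118 mm x (jaw_l + jaw_r).
- marker (a joint): Where the small dark marker is clamped on the bar (cannot be slid): the marked tip gap in m, 0.006 to 0.016, i.e. the clear gap between the blades' inner faces at the bar at which the right blade's centre line is exactly under the pointer.
- tip_l (a point): Centre of the left blade under the bar, 118 mm from its pivot.
- tip_r (a point): Centre of the right blade at the same place, 118 mm from its pivot.
- pointer (a point): Centre of the marker's pointer, a ridge 2 mm wide that lies along the blade, about 15 mm above the blades' centre line; y across the blades (towards the left blade).
- jar: Bystander: lidded specimen jar, 48 mm wide, 55 mm high, on the tray. Origin: centre of its underside. Leave it alone.
- beaker: Bystander: clear beaker, 56 mm wide, 65 mm high, on the tray. Origin: centre of its underside. Leave it alone.
- weight: Bystander: brass weight with a knob, 32 mm wide, 44 mm high, on the tray. Origin: centre of its underside. Leave it alone.
- cylinder: Bystander: measuring cylinder with a wide foot (68 mm), 160 mm high, on the desk. Origin: centre of its underside. Leave it alone.
- bottle: Bystander: clear bottle, 60 mm wide, 160 mm high, on the desk. Origin: centre of its underside. Leave it alone.
- timer: Bystander: flat grey timer, 70 x 70 x 25 mm, on the desk. Origin: centre of its underside. Leave it alone.
- eraser: Bystander: rubber eraser, 55 x 22 x 12 mm, on the desk. Origin: centre of its underside. Leave it alone.

How it is judged:
On the way, in this order (a step that is already met when the one before it is completed fails the run):
1. The plunger is lifted clear of its parking notch before the head is turned out of it (value of joint plunger above 0.009 m and value of joint head below 0.25 rad), for 0.1 s.
2. The head is at the viewing station and the plunger has dropped home in the narrow notch (value of joint head between 1.17 and 1.23 rad and value of joint plunger below 0.002 m), for 0.2 s.
3. The fingers squeeze both blades and hold the right blade under the pointer (within 2 mm) for one second (all of step 2 and y of tip_r in the frame of pointer between -0.002 and 0.002 m and contact force between the fingers and blade_l above 0.5 N and contact force between the fingers and blade_r above 0.5 N and velocity of joint jaw_l between -0.05 and 0.05 rad/s and velocity of joint jaw_r between -0.05 and 0.05 rad/s), for 1 s.
At the end, for the whole second after the job is handed in: Head at the viewing station (1.2 +- 0.03 rad), plunger within 2 mm of home, both blades pressed by the fingers with more than 0.5 N, the right blade's centre line within 2 mm of the pointer, the blades at rest (under 0.05 rad/s), throughout the last second (all of step 3); the arm keeps its last pose, push and grip.
It fails at once if A bystander is pushed more than 20 mm from its place or tipped over (distance of any of jar, beaker, weight, cylinder, bottle, timer, eraser from where it was at the start of the episode above 0.02 m or angle between any of jar, beaker, weight, cylinder, bottle, timer, eraser's own z axis and vertical above 0.5 rad).
It also fails if it takes over 48 s, if anything falls off the work surface, if the arm or the gripper's body presses on something with over 40 N, if the wrist force passes 120 N, or if a joint passes its speed limit or range.

## Working session

There is one attempt and no reset: what is moved stays moved. The work goes in short steps, Python scripts to look and compute and a shell command to move; the robot and the scene stay as the last step left them, time stands still between calls to the robot, and variables do not carry over. Pictures are saved under pics/ and viewed, about 8 in all and at most 12, crops included, and the job is handed in when it is done.

```bash
mkdir -p pics; cat > h.py <<'E'
import numpy as np, cv2
from station import ctrl
from scipy.spatial.transform import Rotation as Ro
def cal(n):
    c=ctrl.calibration(n); K=np.array([[c['fx'],0,c['cx']],[0,c['fy'],c['cy']],[0,0,1]]); return K,np.array(c['R']),np.array(c['t'])
def proj(n,X):
    K,R,t=cal(n); p=K@(R@np.asarray(X,float)+t); return p[:2]/p[2]
def onz(n,uv,z):
    K,R,t=cal(n); d=R.T@np.linalg.inv(K)@np.array([uv[0],uv[1],1.]); o=-R.T@t; return o+d*(z-o[2])/d[2]
def tri(obs):
    # obs: list of (cal tuple, uv)
    A=[];b=[]
    for (K,R,t),uv in obs:
        d=R.T@np.linalg.inv(K)@np.array([uv[0],uv[1],1.]);d/=np.linalg.norm(d);o=-R.T@t
        P=np.eye(3)-np.outer(d,d);A.append(P);b.append(P@o)
    X=np.linalg.lstsq(np.vstack(A),np.hstack(b),rcond=None)[0]
    return X
def save(n,f,box=None,s=1):
    im=ctrl.get_image(n)[:,:,::-1]
    if box: x,y,w,h=box; im=im[y:y+h,x:x+w]
    im=cv2.resize(im,None,fx=s,fy=s,interpolation=cv2.INTER_CUBIC); cv2.imwrite('pics/'+f,im)
def cen(m):
    ys,xs=np.nonzero(m); return np.array([xs.mean(),ys.mean()])
E
python3 - <<'E'
from h import *
s=ctrl.get_obs(); print({k:np.round(v,3) for k,v in s.items()},ctrl.grip_point_offset)
a=ctrl.get_image('scene');b=ctrl.get_image('top')
cv2.imwrite('pics/a.png',np.hstack([cv2.resize(a,(400,300)),cv2.resize(b,(400,300))])[:,:,::-1])
cv2.imwrite('pics/top1.png',cv2.resize(b,(800,600),interpolation=cv2.INTER_CUBIC)[:,:,::-1])
for n in ('scene','top'):
  K,R,t=cal(n);print(n,K[0,0],np.round(-R.T@t,3),np.round(R[2],3))
  for l in ('knob','blade_l','blade_r','marker','tray','head'):
    for d in ctrl.outline_of(n,l)[:2]: print(n,l,round(d['conf'],2),d['rect'],cen(d['mask']).round(1),d['mask'].sum())
E
```

```text
{'t': np.float64(0.0), 'q': array([ 0.981,  0.053,  1.614, -0.   ,  1.476, -0.119]), 'dq': array([-0.   , -0.001, -0.001,  0.   ,  0.002,  0.001]), 'effort': array([ 1.0000e-03, -3.9370e+01, -3.7017e+01, -0.0000e+00,  7.0000e-03,
       -0.0000e+00]), 'tool_pos': array([0.283, 0.556, 0.23 ]), 'tool_rot': array([-7.330e-01, -3.054e+00,  3.000e-03]), 'contact_force': array([ 0.772, -0.195, -0.152]), 'wrist_torque': array([-0.004, -0.046, -0.019]), 'opening': np.float64(0.085)} 0.0187
scene 425.4039640656656 [ 1.246 -0.631  1.033] [-0.527  0.456 -0.717]
scene blade_l 0.73 [224.4, 186.8, 34.4, 12.6] [237.2 191. ] 155
scene blade_l 0.61 [220.3, 179.0, 41.5, 8.8] [242.6 184.2] 120
scene blade_r 0.73 [224.4, 186.8, 34.4, 12.6] [237.2 191. ] 155
scene blade_r 0.61 [220.3, 179.0, 41.5, 8.8] [242.6 184.2] 120
scene marker 0.2 [181.8, 143.8, 173.4, 125.8] [265.6 204.8] 11983
scene tray 0.7 [181.7, 144.7, 180.1, 126.1] [265.6 204.9] 11760
scene head 0.92 [220.3, 176.6, 66.0, 20.0] [258.  186.6] 731
top 452.50294622262976 [ 0.268 -0.023  1.544] [ 0.188 -0.005 -0.982]
top knob 0.53 [224.5, 172.1, 6.8, 3.8] [226.6 173.2] 32
top blade_l 0.56 [245.9, 184.1, 14.3, 8.2] [252.1 186.9] 7
top blade_l 0.45 [280.2, 192.3, 0.6, 4.8] [281.4 193.3] 7
top blade_r 0.56 [245.9, 184.1, 14.3, 8.2] [252.1 186.9] 7
top blade_r 0.45 [280.2, 192.3, 0.6, 4.8] [281.4 193.3] 7
top tray 0.65 [167.8, 121.7, 153.0, 124.3] [242.7 185.2] 13606
top head 0.63 [222.9, 171.1, 58.2, 30.8] [245.5 182.7] 377
```

View pics/a.png

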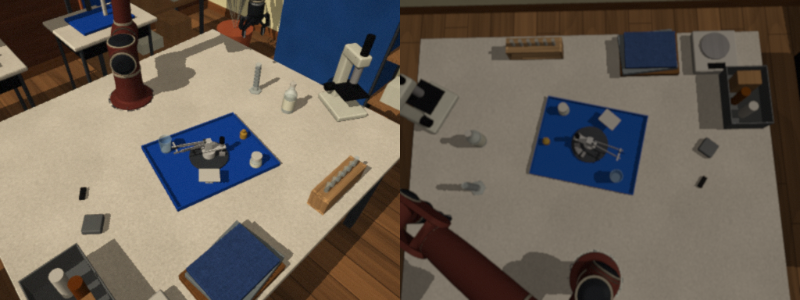

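View pics/top1.png

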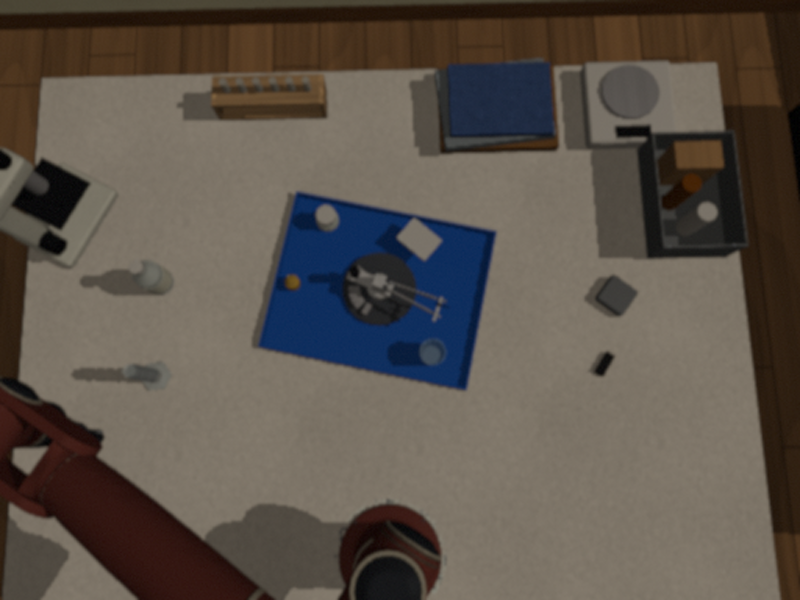

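The scene shows the tray with the turret. In the top view at 800x600 the turret is at about (378,288), the knob at (354,271), the tips at (440,305) and the plate at (420,240). The bottle and cylinder stand between the arm and the tray, so I'll work out a high approach.

```bash
python3 - <<'E'
from h import *
s=512/800
for nm,uv,z in (('knob',(354*s,271*s),.098),('axis',(378*s,285*s),.09),('plate',(420*s,240*s),.051),('tips',(440*s,305*s),.09),('jar',(327*s,217*s),.05),('weight',(292*s,282*s),.03),('beaker',(432*s,352*s),.04),('cyl',(130*s,373*s),.16),('bottle',(148*s,270*s),.16)):
    print(nm,onz('top',uv,z).round(3))
ob=ctrl.get_obs();R=Ro.from_rotvec(ob['tool_rot']).as_matrix();print(R.round(3))
K,Rc,t=cal('wrist');print(K,'cam in tool',(R.T@(-Rc.T@t-ob['tool_pos'])).round(3),'cam fwd in tool',(R.T@Rc.T).round(3))
print('shift to 0.2 above', (R.T@(onz('top',(378*s,285*s),.09)*[1,1,0]+[0,0,.30]-ob['tool_pos'])*1000).round())
E
```

```text
knob [0.588 0.061 0.098]
axis [0.559 0.011 0.09 ]
plate [ 0.664 -0.081  0.051]
tips [ 0.513 -0.117  0.09 ]
jar [0.722 0.121 0.05 ]
weight [0.582 0.201 0.03 ]
beaker [ 0.42  -0.099  0.04 ]
cyl [0.382 0.497 0.16 ]
bottle [0.587 0.47  0.16 ]
[[-0.891  0.454  0.   ]
 [ 0.454  0.891  0.   ]
 [-0.     0.    -1.   ]]
[[285.52974424   0.         254.80309653]
 [  0.         285.52974424 189.57622647]
 [  0.           0.           1.        ]] cam in tool [ 0.081  0.    -0.143] cam fwd in tool [[-0.001 -0.95  -0.312]
 [ 1.    -0.001 -0.   ]
 [ 0.    -0.312  0.95 ]]
shift to 0.2 above [-493. -361.  -69.]
```

```bash
python3 -m creep '[[130,0,0,-35,0],[130,-30,-20,-50,0],[130,-64,-43,-50,0],[130,-98,-66,-50,0],[130,-132,-89,-50,0],[130,-166,-112,-50,0],[130,-200,-135,-50,0],[130,-234,-158,-50,0],[130,-268,-181,-50,0],[130,-302,-204,-50,0],[130,-336,-227,-50,0],[130,-370,-250,-50,0]]' 20
python3 -m creep '[[130,-34,-23,0,0.12],[130,-68,-46,0,0.24],[130,-102,-69,0,0.36],[130,-124,-88,0,0.48],[130,-124,-88,0,0.6],[130,-124,-88,0,0.72],[130,-124,-88,0,0.84],[130,-124,-88,0,0.96],[130,-124,-88,0,1.08],[130,-124,-88,0,1.2],[130,-124,-88,0,1.32],[130,-124,-88,0,1.44]]'
python3 -m creep '[[130,0,0,0,0.1],[130,0,0,0,0.1],[130,0,0,0,0.1]]'
cat > look.py <<'E'
from h import *
import sys,pickle
f=sys.argv[1]; o=ctrl.get_obs(); c=cal('wrist'); im=ctrl.get_image('wrist'); c2=cal('wrist')
print(o['t'].round(2),o['tool_pos'].round(4),o['tool_rot'].round(3),o['opening'].round(4),o['contact_force'].round(1))
D={}
for l in sys.argv[2:]:
  D[l]=[(d['conf'],d['mask'],d['rect']) for d in ctrl.outline_of('wrist',l)[:3]]
  for cf,m,r in D[l]: print(l,round(cf,2),np.round(r),cen(m).round(1) if m.any() else '',m.sum())
pickle.dump((o,c,im,D),open(f+'.pkl','wb'))
cv2.imwrite('pics/'+f+'.png',cv2.resize(im,(800,600),interpolation=cv2.INTER_CUBIC)[:,:,::-1])
E
python3 look.py w1 knob blade_l blade_r marker head
```

```text
t: 1.7
tool_pos: [0.5004, 0.1645, 0.2817]
tool_rot: [0.732, 3.054, 0.001]
contact_force: [0.8, 0.4, 0.2]
opening: 0.0418
t: 2.7
tool_pos: [0.5704, 0.0317, 0.2813]
tool_rot: [2.571, 1.806, 0.0]
contact_force: [-0.2, 0.5, -0.3]
opening: 0.0421
t: 2.95
tool_pos: [0.5704, 0.0317, 0.2814]
tool_rot: [2.65, 1.687, 0.0]
contact_force: [-0.0, 1.0, 0.5]
opening: 0.0419Traceback (most recent call last):
  File "look.py", line 4, in <module>
    print(o['t'].round(2),o['tool_pos'].round(4),o['tool_rot'].round(3),o['opening'].round(4),o['contact_force'].round(1))
          ^^^^^^^^^^^^
AttributeError: 'float' object has no attribute 'round'
```

```bash
sed -i "s/print(o\['t'\].*/print(*[np.round(o[k],4) for k in ('t','tool_pos','tool_rot','opening','contact_force')])/" look.py
python3 look.py w1 knob blade_l blade_r marker head
```

```text
3.0 [0.5704 0.0317 0.2813] [2.6506 1.6864 0.    ] 0.0419 [ 1.1147  1.3961 -0.5247]
knob 0.69 [250. 128.  20.  20.] [257.9 137.2] 319
blade_l 0.7 [248. 204.   5.  79.] [248.8 240.4] 235
blade_l 0.67 [234. 205.  40.  80.] [260.7 262.1] 457
blade_r 0.7 [248. 204.   5.  79.] [248.8 240.4] 235
blade_r 0.67 [234. 205.  40.  80.] [260.7 262.1] 457
marker 0.63 [233. 200.  40.  94.] [261.6 260.4] 525
marker 0.41 [258. 280.   2.   8.] [260.8 282.8] 32
head 0.77 [235. 119.  40. 178.] [257.4 189.1] 2529
```

View pics/w1.png

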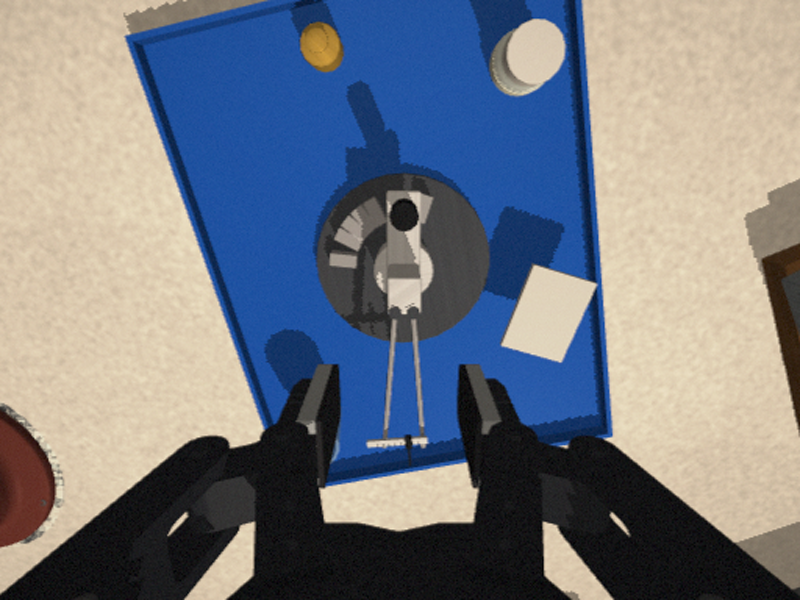

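The wrist view at 800x600 shows the knob at (404,215), the blade pivots at (396/414,313), the marker at (408,443), the plate at (549,313), the disc centred near (403,257), and index segments at the left around (342,250).

```bash
cat > t.py <<'E'
from h import *
o=ctrl.get_obs();R=Ro.from_rotvec(o['tool_rot']).as_matrix();p=o['tool_pos']
k=.64
P={n:onz('wrist',np.array(uv)*k,z) for n,uv,z in (('knob',(404,215),.098),('piv',(405,313),.095),('disc',(403,257),.015),('plate',(549,313),.051),('bar',(397,443),.1),('mark',(408,443),.103))}
for n,X in P.items(): print(n,X.round(4),'tool mm',(R.T@(X-p)*1000).round(1))
d=P['bar']-P['knob'];print('head dir',np.degrees(np.arctan2(d[1],d[0])),np.linalg.norm(d[:2]))
d=P['plate']-P['disc'];print('plate dir',np.degrees(np.arctan2(d[1],d[0])),np.linalg.norm(d[:2]))
y=R[:,1];print('tool y ang',np.degrees(np.arctan2(y[1],y[0])))
E
python3 t.py
```

```text
knob [0.5884 0.0618 0.098 ] tool mm [ 35.    3.5 183.3]
piv [ 0.5566 -0.0084  0.095 ] tool mm [-42.1   4.5 186.3]
disc [0.5671 0.0159 0.015 ] tool mm [-15.7   3.7 266.3]
plate [ 0.6666 -0.0782  0.051 ] tool mm [-58.5 133.8 230.3]
bar [ 0.5009 -0.1117  0.1   ] tool mm [-159.3   -1.9  181.3]
mark [ 0.5103 -0.1137  0.103 ] tool mm [-157.1    7.5  178.3]
head dir -116.7638357331116 0.19434922922986064
plate dir -43.39567228168063 0.13697168854747888
tool y ang -25.178971881942047
```

```bash
python3 -m creep '[[130,18,2,35,0],[130,35,3.5,70,0],[130,35,3.5,80,0],[130,35,3.5,80,0],[130,35,3.5,80,0]]'
python3 look.py w2 knob
python3 - <<'E'
import pickle;from h import *
o1,c1,i1,D1=pickle.load(open('w1.pkl','rb'));o2,c2,i2,D2=pickle.load(open('w2.pkl','rb'))
X=tri([(c1,cen(D1['knob'][0][1])),(c2,cen(D2['knob'][0][1]))]);R=Ro.from_rotvec(o2['tool_rot']).as_matrix()
print(X,'tool',(R.T@(X-o2['tool_pos'])*1000).round(1))
E
```

```text
t: 3.72
tool_pos: [0.5882, 0.0616, 0.2013]
tool_rot: [-2.652, -1.683, 0.002]
contact_force: [-0.0, 0.0, 0.5]
opening: 0.042
3.7167 [0.5882 0.0616 0.2013] [-2.6522e+00 -1.6834e+00  1.8000e-03] 0.042 [-0.0373  0.0041  0.5094]
knob 0.67 [244. 173.  24.  26.] [255.2 185.2] 544
knob 0.67 [202. 313.  12.  24.] [207.3 320. ] 100
[0.58727955 0.06087769 0.08473012] tool [ -0.9  -0.5 116.5]
```

View pics/w2.png

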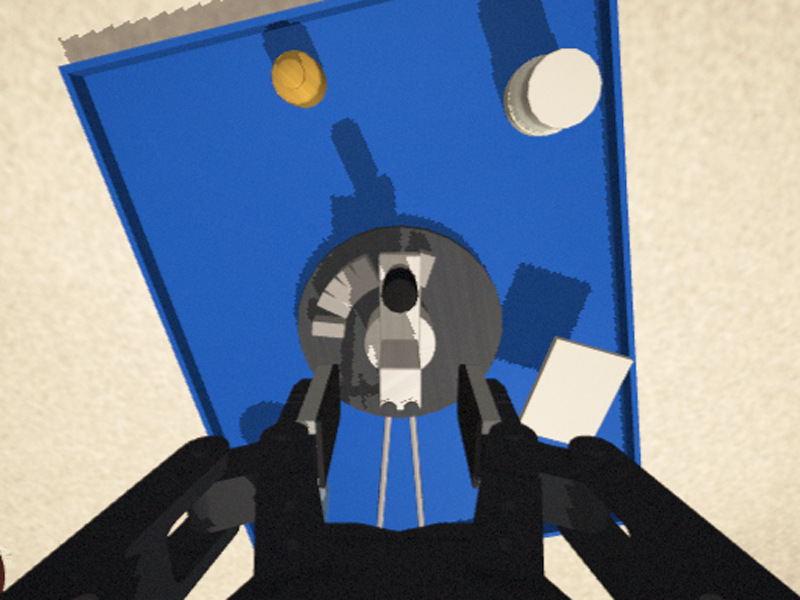

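The second view triangulates the knob centre at z = 0.085 m, against 0.084 m in the text, and 1 mm off the tool axis. The narrow notch is near (328,316) at 800x600, so I'll crop that area while going down to grasp.

```bash
python3 -m creep '[[130,-1,-0.5,35,0],[130,-1,-0.5,70,0],[130,-1,-0.5,105,0],[130,-1,-0.5,125,0],[130,-1,-0.5,135,0],[130,-1,-0.5,135,0],[255,-1,-0.5,135,0],[255,-1,-0.5,135,0],[255,-1,-0.5,135,0],[255,-1,-0.5,135,0],[255,-1,-0.5,135,0]]' 40
python3 - <<'E'
import pickle;from h import *
i=[pickle.load(open(f,'rb'))[2] for f in ('w1.pkl','w2.pkl')]
a=cv2.resize(i[0][110:220,200:315],None,fx=3.4,fy=3.4,interpolation=cv2.INTER_CUBIC);b=cv2.resize(i[1][140:270,188:323],None,fx=2.9,fy=2.9,interpolation=cv2.INTER_CUBIC)
b=cv2.resize(b,(b.shape[1],374))
cv2.imwrite('pics/seg.png',np.hstack([a,b])[:,:,::-1]);print(a.shape,b.shape)
E
```

```text
t: 4.73
tool_pos: [0.5896, 0.0611, 0.0695]
tool_rot: [2.651, 1.682, 0.006]
contact_force: [-2.2, -0.5, 6.0]
opening: 0.021
(374, 391, 3) (374, 392, 3)
```

View pics/seg.png

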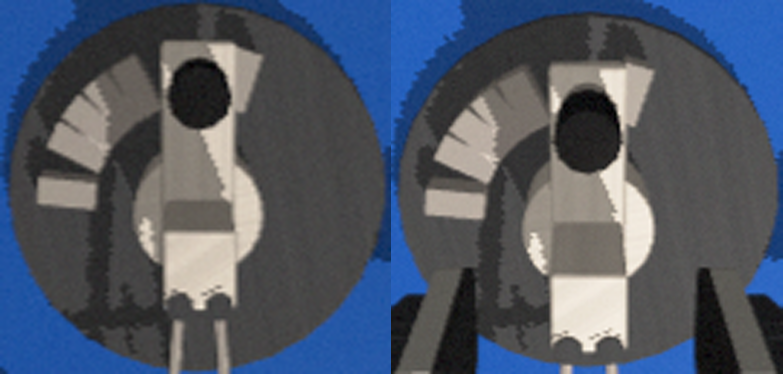

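The knob is gripped at a 21 mm opening. The left crop shows the narrow notch at about (71,167), between the lowest segment and the next one. I'll lift now and work out the notch angle.

```bash
python3 -m creep '[[255,0,0,-6,0],[255,0,0,-12,0],[255,0,0,-18,0],[255,0,0,-18,0],[255,0,0,-18,0]]'
python3 - <<'E'
import pickle;from h import *
def on(c,uv,z):
    K,R,t=c; d=R.T@np.linalg.inv(K)@np.array([uv[0],uv[1],1.]);o=-R.T@t;return o+d*(z-o[2])/d[2]
ang=lambda d:np.degrees(np.arctan2(d[1],d[0]))
def circ(P):
    P=np.array(P);A=np.c_[2*P[:,:2],np.ones(len(P))];s=np.linalg.lstsq(A,(P[:,:2]**2).sum(1),rcond=None)[0];return s[:2],np.sqrt(s[2]+s[:2]@s[:2])
res=[]
for f,x0,y0,sx,sy,pts,notch,knob in (('w1.pkl',200,110,3.4,3.4,[(10,190),(385,200),(198,4),(198,370),(60,70),(330,60),(55,310),(340,305)],(71,167),(199,93)),
   ('w2.pkl',188,140,2.9,374/130,[(398,190),(775,195),(587,14),(590,364),(450,75),(715,65)],(457,180),(588,115))):
  o,c,im,D=pickle.load(open(f,'rb'))
  if f=='w2.pkl': pts=[(a-391,b) for a,b in pts];notch=(notch[0]-391,notch[1])
  g=lambda q:(x0+q[0]/sx,y0+q[1]/sy)
  C,r=circ([on(c,g(q),.015) for q in pts]); N=on(c,g(notch),.029)
  K=np.array([.5873,.0609]); 
  print(f,'axis',C.round(4),'r',r.round(4),'notch r',np.linalg.norm(N[:2]-C).round(4),'ang',ang(N[:2]-C).round(2),'knob r',np.linalg.norm(K-C).round(4),'ang',ang(K-C).round(2))
E
```

```text
t: 5.15
tool_pos: [0.5883, 0.0614, 0.0845]
tool_rot: [2.652, 1.683, 0.004]
contact_force: [5.5, 1.3, -8.0]
opening: 0.0204
w1.pkl axis [0.5647 0.01  ] r 0.081 notch r 0.0554 ang 136.65 knob r 0.0557 ang 66.04
w2.pkl axis [0.5644 0.0111] r 0.0806 notch r 0.0553 ang 138.15 knob r 0.0548 ang 65.28
```

```bash
python3 -c "
import numpy as np
a=.016
for t in [.09*k for k in range(1,13)]+[.165/3,.165*2/3,.165]: print(round(t,3),round(55*(np.cos(a+t)-np.cos(a)),1),round(-55*(np.sin(a+t)-np.sin(a)),1))"
```

```text
0.09 -0.3 -4.9
0.18 -1.0 -9.8
0.27 -2.2 -14.6
0.36 -3.8 -19.3
0.45 -5.9 -23.8
0.54 -8.3 -28.1
0.63 -11.1 -32.2
0.72 -14.2 -36.0
0.81 -17.7 -39.6
0.9 -21.5 -42.7
0.99 -25.6 -45.6
1.08 -29.8 -48.0
0.055 -0.1 -3.0
0.11 -0.4 -6.0
0.165 -0.9 -9.0
```

```bash
python3 -m creep '[[255,-0.3,-4.9,0,-0.09],[255,-1,-9.8,0,-0.18],[255,-2.2,-14.6,0,-0.27],[255,-3.8,-19.3,0,-0.36],[255,-5.9,-23.8,0,-0.45],[255,-8.3,-28.1,0,-0.54],[255,-11.1,-32.2,0,-0.63],[255,-14.2,-36,0,-0.72],[255,-17.7,-39.6,0,-0.81],[255,-21.5,-42.7,0,-0.9],[255,-25.6,-45.6,0,-0.99],[255,-29.8,-48,0,-1.08]]'
python3 -m creep '[[255,-0.1,-3,0,-0.055],[255,-0.4,-6,0,-0.11],[255,-0.9,-9,0,-0.165],[255,-0.9,-9,0,-0.165],[255,-0.9,-9,0,-0.165],[255,-0.9,-9,0,-0.165]]'
python3 look.py w3 knob head
python3 - <<'E'
from h import *
p=ctrl.get_obs()['tool_pos'][:2]-[.5646,.0106];print(np.hypot(*p),np.degrees(np.arctan2(p[1],p[0])))
E
```

```text
t: 6.15
tool_pos: [0.5312, 0.0551, 0.0837]
tool_rot: [-1.403, -2.811, -0.002]
contact_force: [5.3, 1.0, -6.6]
opening: 0.0206
t: 6.65
tool_pos: [0.5245, 0.049, 0.0839]
tool_rot: [-1.175, -2.913, -0.001]
contact_force: [3.9, 2.7, -6.9]
opening: 0.0209
6.65 [0.5245 0.049  0.0839] [-1.1748e+00 -2.9126e+00 -6.0000e-04] 0.0209 [ 3.8711  2.6741 -6.8904]
knob 0.69 [233. 229.  43.  66.] [254.5 262.9] 2306
knob 0.45 [430.  99.  82.  47.] [471.  118.8] 3022
head 0.72 [234. 197.  45. 141.] [254.9 268.8] 5701
0.05546887591663937 136.26113858585404
```

View pics/w3.png

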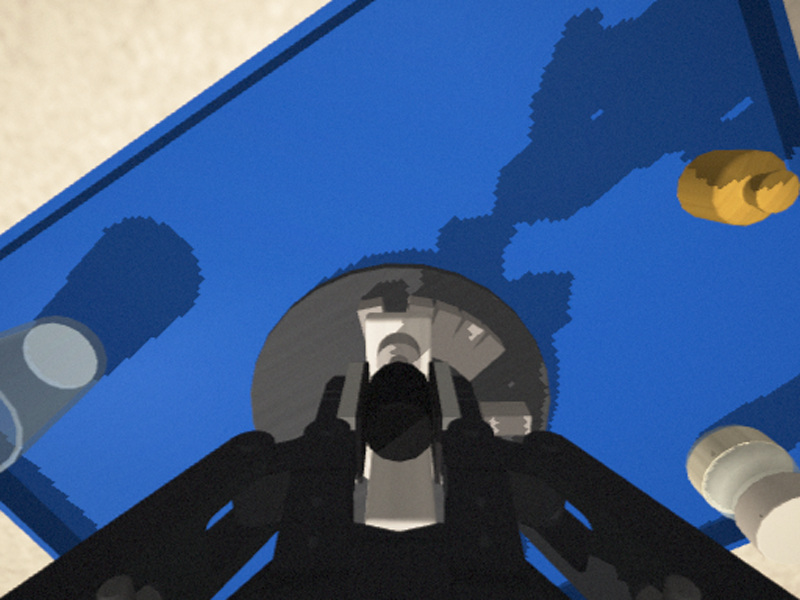

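The notch shows at about (394,297), just behind the end of the arm centred at x≈398, so they are nearly aligned. I'll lower the knob.

```bash
python3 -m creep '[[255,0,0,4,0],[255,0,0,8,0],[255,0,0,12,0],[255,0,0,16,0],[255,0,0,16,0],[255,0,0,16,0]]'
```

```text
t: 7.3
tool_pos: [0.5246, 0.0487, 0.0695]
tool_rot: [-1.173, -2.913, 0.001]
contact_force: [-4.6, 4.4, 4.9]
opening: 0.0206
```

The height is back at the home value of 0.0695 m. I'll release and rise, then move over the blades. I'll also turn the tool half round so that the wrist camera looks at the tips from outside.

```bash
python3 -m creep '[[130,0,0,-3,0],[130,0,0,-3,0],[130,0,0,-3,0],[130,0,0,-30,0],[130,0,0,-65,0],[130,0,0,-100,0],[130,0,0,-120,0],[130,0,0,-120,0]]'
python3 look.py w4 knob
python3 - <<'E'
import pickle;from h import *
o,c,im,D=pickle.load(open('w4.pkl','rb'))
m=cen(D['knob'][0][1]); print('knob at z.084',onz('wrist',m,.084))
ax=np.array([.5646,.0106]);
for z in(.084,.089,.094): X=onz('wrist',m,z)[:2]-ax;print(z,np.hypot(*X),np.degrees(np.arctan2(X[1],X[0])))
E
python3 -m creep '[[130,0,0,0,0.12],[130,-20,0,0,0.24],[130,-50,0,0,0.36],[130,-80,0,0,0.48],[130,-110,0,0,0.6],[130,-140,0,0,0.72],[130,-148,0,0,0.84],[130,-148,0,0,0.96],[130,-148,0,0,1.08],[130,-148,0,0,1.2],[130,-148,0,0,1.32],[130,-148,0,0,1.44]]'
python3 -m creep '[[130,0,0,0,0.12],[130,0,0,0,0.24],[130,0,0,0,0.36],[130,0,0,0,0.48],[130,0,0,0,0.6],[130,0,0,0,0.72],[130,0,0,0,0.84],[130,0,0,0,0.96],[130,0,0,0,1.08],[130,0,0,0,1.2],[130,0,0,0,1.32],[130,0,0,0,1.44]]'
python3 -m creep '[[130,0,0,0,0.12],[130,0,0,0,0.24],[130,0,0,0,0.26],[130,0,0,0,0.26],[130,0,0,0,0.26]]'
python3 look.py w5 blade_l marker
```

```text
t: 7.97
tool_pos: [0.5284, 0.0479, 0.1953]
tool_rot: [1.17, 2.903, 0.005]
contact_force: [0.9, -0.1, 0.3]
opening: 0.0419
7.9667 [0.5284 0.0479 0.1953] [1.1704 2.9034 0.0046] 0.0419 [ 0.9434 -0.1448  0.2882]
knob 0.85 [241. 169.  20.  27.] [250.9 182.9] 547
knob 0.3 [  3.   0. 478. 350.] [265.3 161.7] 89470
knob at z.084 [0.51921899 0.04909377 0.084     ]
0.084 0.059508031332276966 139.69421820892504
0.089 0.06102635195711705 139.54105446135063
0.094 0.06254508750511355 139.39532803543037
t: 9.07
tool_pos: [0.6302, -0.0542, 0.1853]
tool_rot: [-2.806, -1.407, 0.006]
contact_force: [-0.2, -0.1, 0.5]
opening: 0.0422
t: 10.07
tool_pos: [0.6302, -0.0541, 0.1853]
tool_rot: [3.039, -0.793, -0.007]
contact_force: [0.4, 0.1, 0.3]
opening: 0.0419
t: 10.48
tool_pos: [0.6308, -0.0541, 0.1868]
tool_rot: [2.916, -1.168, -0.003]
contact_force: [0.5, 0.6, 0.2]
opening: 0.0418
10.4833 [ 0.6308 -0.0541  0.1868] [ 2.9158 -1.168  -0.0035] 0.0418 [0.4909 0.5826 0.1785]
blade_l 0.8 [263. 125.   9. 136.] [263.9 196.3] 616
blade_l 0.59 [224. 118.  67. 146.] [244.  172.9] 1350
blade_l 0.19 [ 47. 194.  68.  54.] [ 82.6 222. ] 2432
marker 0.64 [239. 119.   6.  35.] [242.3 138. ] 179
marker 0.51 [ 10.   0. 467. 371.] [270.6 180.6] 79693
```

View pics/w5.png

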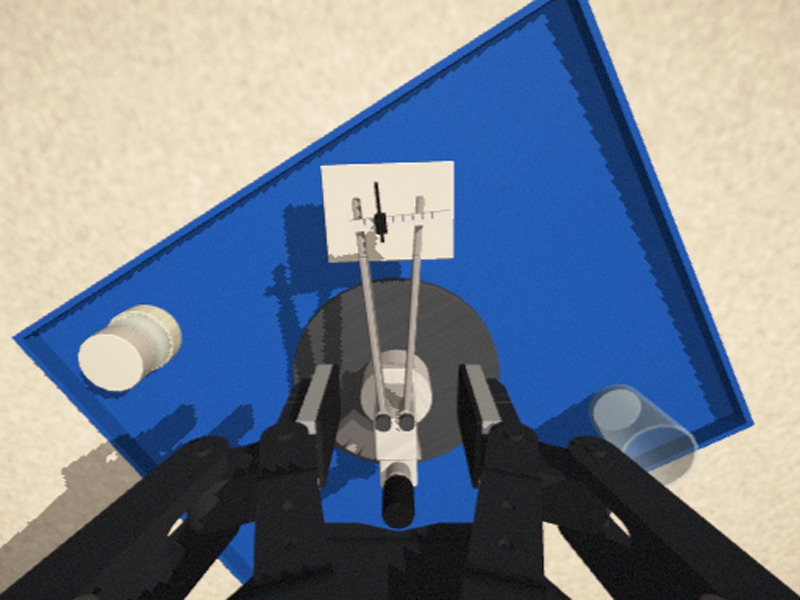

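The wrist view at 800x600 shows the tips over the plate: left blade at (357,205), right at (419,205), pointer at (380,222). The knob is at (398,500). Next I'll check the geometry and whether the plunger is home.

```bash
python3 - <<'E'
import pickle;from h import *
def on(c,uv,z):
    K,R,t=c; d=R.T@np.linalg.inv(K)@np.array([uv[0],uv[1],1.]);o=-R.T@t;return o+d*(z-o[2])/d[2]
pr=lambda c,X:((lambda p:p[:2]/p[2])(c[0]@(c[1]@X+c[2]))/.64).round(1)
o,c,im,D=pickle.load(open('w5.pkl','rb'));o4,c4,im4,D4=pickle.load(open('w4.pkl','rb'))
R=Ro.from_rotvec(o['tool_rot']).as_matrix();T=lambda X:(R.T@(X-o['tool_pos'])*1000).round(1)
print('cal drift',np.abs(cal('wrist')[2]-c[2]).max(),ctrl.get_obs()['tool_pos'])
P=on(c,np.array((395,421))*.64,.095);L=on(c,np.array((375,385))*.64,.095)
l0,l1=[on(c,np.array(q)*.64,.095) for q in((361,235),(373,375))];r0,r1=[on(c,np.array(q)*.64,.095) for q in((418,235),(410,375))]
print('piv',T(P),'l',T(l0),T(l1),'r',T(r0),T(r1))
a=(l0+r0)/2;d=a-P;print('head dir',np.degrees(np.arctan2(d[1],d[0])),'tool x ang',np.degrees(np.arctan2(R[1,0],R[0,0])))
pl=on(c,np.array((388,212))*.64,.051);ax=np.array([.5646,.0106,0]);d=pl-ax;print('plate',pl,np.degrees(np.arctan2(d[1],d[0])),np.hypot(*d[:2]))
u=np.array([np.cos(np.radians(137.2)),np.sin(np.radians(137.2)),0])
S=ax-.093*u+[0,0,.088];print('squeeze',S,T(S))
for z in(.07,.098,.108):
  X=ax+.055*u+[0,0,z];print(z,'w5',pr(c,X),'w4',pr(c4,X))
cr=im4[140:240,200:310];cr=cv2.resize(cr,None,fx=3.6,fy=3.6,interpolation=cv2.INTER_CUBIC)
cb=cv2.resize(im[100:180,205:300],None,fx=4.5,fy=4.5,interpolation=cv2.INTER_CUBIC)
cc=cv2.resize(im[250:350,210:300],None,fx=3.6,fy=3.6,interpolation=cv2.INTER_CUBIC)
q=np.zeros((360,400+430,3),np.uint8);q[:,:396]=cr;q[:360,400:827]=cb[:360,:427]
cv2.imwrite('pics/c5.png',cv2.resize(q,None,fx=.95,fy=.95)[:,:,::-1])
E
```

```text
cal drift 0.001022885674490992 [ 0.6313391  -0.05404094  0.18788335]
piv [-78.3  -1.8  92. ] l [ 36.3 -19.5  91.7] [-46.8 -14.7  91.9] r [36.3 10.7 91.8] [-46.8   7.1  91.9]
head dir -42.36650032811352 tool x ang -43.65972960501831
plate [ 0.66559987 -0.079064    0.051     ] -41.59749997858659 0.13505778358667883
squeeze [ 0.63283688 -0.05258804  0.088     ] [ 0.6 -2.6 98.8]
0.07 w5 [397.5 484.2] w4 [392.7 278.5]
0.098 w5 [397.5 514.7] w4 [392.4 292.5]
0.108 w5 [397.5 527.1] w4 [392.3 298.3]
```

View pics/c5.png

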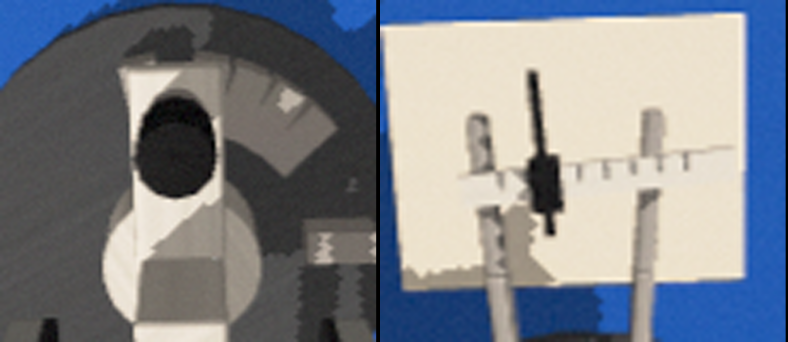

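The left crop shows the arm end centred under the notch at (178,42), and the knob top matches the home height (row 291.8, predicted 292.5). The right crop shows the pointer at (545,185), the left blade at (485,180) and the right blade at (650,175). I'll descend around the blades.

```bash
python3 -m creep '[[105,0,-2,0,-0.02],[105,0,-3.5,0,-0.02],[105,0,-3.5,25,-0.02],[105,0,-3.5,50,-0.02],[105,0,-3.5,75,-0.02],[105,0,-3.5,95,-0.02],[105,0,-3.5,110,-0.02],[105,0,-3.5,118,-0.02],[105,0,-3.5,118,-0.02],[105,0,-3.5,118,-0.02],[105,0,-3.5,118,-0.02]]' 20
python3 look.py w6 marker blade_l
```

```text
t: 11.55
tool_pos: [0.6352, -0.0517, 0.0721]
tool_rot: [-2.926, 1.142, -0.005]
contact_force: [-0.7, 0.4, 0.1]
opening: 0.05
11.55 [ 0.6352 -0.0517  0.0721] [-2.9261  1.1419 -0.0045] 0.05 [-0.747   0.4307  0.1406]
blade_l 0.97 [272. 154.  26. 184.] [282.3 250.3] 1783
blade_l 0.89 [208. 138. 124. 201.] [248.7 213.8] 4207
```

View pics/w6.png

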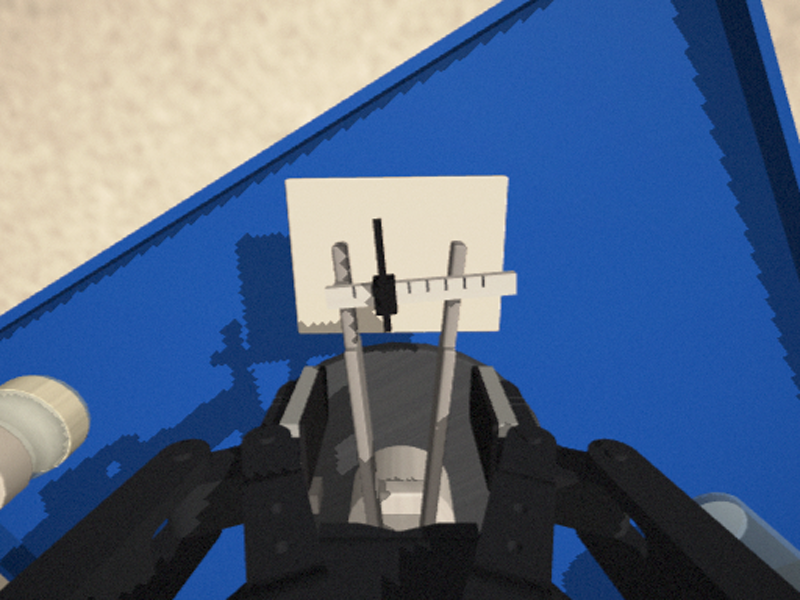

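The view shows the fingers on both sides of the blades and centred. The pointer ridge runs (377,218)–(388,330), crossing the bar near (384,293). The left blade is at (345,293) and the right at (453,290).

```bash
python3 - <<'E'
import pickle;from h import *
o,c,im,D=pickle.load(open('w6.pkl','rb'));
def on(uv,z):
    K,R,t=c; d=R.T@np.linalg.inv(K)@np.array([uv[0],uv[1],1.]);q=-R.T@t;return q+d*(z-q[2])/d[2]
R=Ro.from_rotvec(o['tool_rot']).as_matrix();T=lambda uv,z:(R.T@(on(np.array(uv)*.64,z)-o['tool_pos'])*1000)
for h in (.101,.103,.105):
  l=T((345,300),.095);r=T((453,295),.095);p=T((384.5,293),h);b0=T((327,298),h-.002);b1=T((517,290),h-.002)
  print(h,'l',l.round(1),'r',r.round(1),'p',p.round(1),'sep',(r-l)[1].round(2),'gap',((p-l)[1]-4).round(2),'bar len',np.linalg.norm(b1-b0).round(1))
cv2.imwrite('pics/c6.png',cv2.resize(im[135:225,200:340],None,fx=5.6,fy=5.6,interpolation=cv2.INTER_CUBIC)[:,:,::-1])
E
```

```text
0.101 l [ 38.6 -15.  -22.8] r [ 40.1  15.7 -22.8] p [ 42.6  -3.5 -28.8] sep 30.78 gap 7.49 bar len 52.2
0.103 l [ 38.6 -15.  -22.8] r [ 40.1  15.7 -22.8] p [ 43.2  -3.5 -30.8] sep 30.78 gap 7.56 bar len 51.3
0.105 l [ 38.6 -15.  -22.8] r [ 40.1  15.7 -22.8] p [ 43.9  -3.4 -32.8] sep 30.78 gap 7.62 bar len 50.4
```

View pics/c6.png

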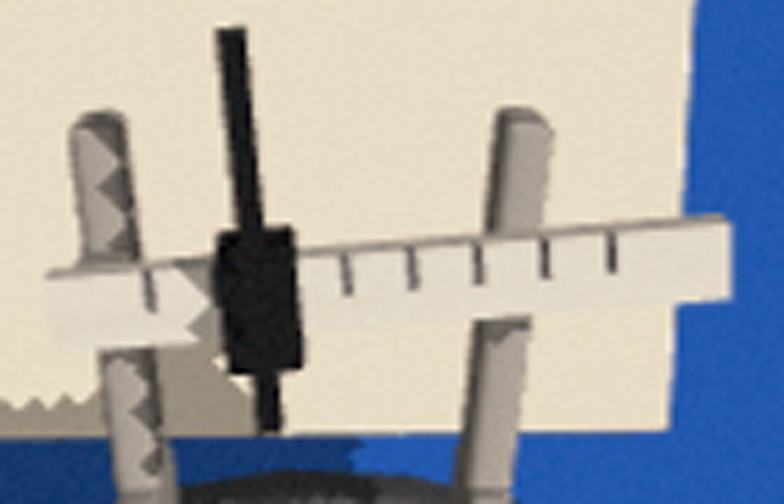

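The zoom puts the marked gap at about 7.5–8 mm, so the target width is about 16.7 mm. I'll squeeze in stages.

```bash
python3 -m creep '[[160,0,0,0,0],[175,0,0,0,0],[185,0,0,0,0],[192,0,0,0,0],[198,0,0,0,0],[202,0,0,0,0],[202,0,0,0,0],[202,0,0,0,0],[202,0,0,0,0],[202,0,0,0,0]]' 20
python3 look.py w7 marker blade_l
python3 - <<'E'
import pickle,cv2
im=pickle.load(open('w7.pkl','rb'))[2]
cv2.imwrite('pics/c7.png',cv2.resize(im[125:275,195:335],(700,600*5//4*1)if 0 else (560,600),interpolation=cv2.INTER_CUBIC)[:,:,::-1])
E
```

```text
t: 12.53
tool_pos: [0.6347, -0.0519, 0.0717]
tool_rot: [2.927, -1.142, 0.003]
contact_force: [-0.3, -0.6, 5.8]
opening: 0.0179
12.5333 [ 0.6347 -0.0519  0.0717] [ 2.9266 -1.1418  0.003 ] 0.0179 [-0.3292 -0.6155  5.8353]
marker 0.82 [259. 142.  14.  72.] [266.6 181.6] 608
marker 0.27 [264. 153.  11. 180.] [268.8 263.7] 1159
blade_l 0.84 [266. 153.   8. 186.] [268.9 263. ] 1241
blade_l 0.75 [228. 140. 123. 198.] [267.4 210.5] 3746
```

View pics/c7.png

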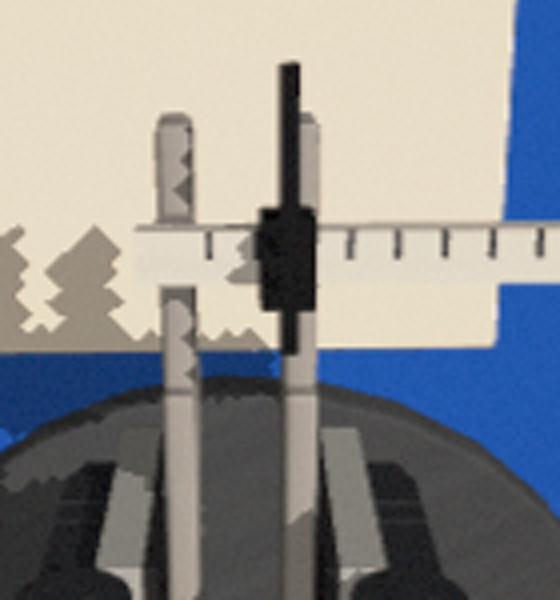

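At a 17.9 mm opening the pointer at x≈289 is left of the right blade at ≈302. With parallax that is about 1.75 mm, so about 1.1 mm more closure is needed, which agrees with the 16.7–16.8 mm target.

```bash
python3 -m creep '[[204,0,0,0,0],[205.5,0,0,0,0],[205.5,0,0,0,0],[205.5,0,0,0,0],[205.5,0,0,0,0],[205.5,0,0,0,0],[205.5,0,0,0,0],[205.5,0,0,0,0],[205.5,0,0,0,0],[205.5,0,0,0,0],[205.5,0,0,0,0],[205.5,0,0,0,0]]'
python3 look.py w8 marker
python3 - <<'E'
import pickle,cv2
im=pickle.load(open('w8.pkl','rb'))[2]
cv2.imwrite('pics/c8.png',cv2.resize(im[135:235,205:325],(720,600),interpolation=cv2.INTER_CUBIC)[:,:,::-1])
E
```

```text
t: 13.68
tool_pos: [0.6348, -0.0519, 0.0718]
tool_rot: [2.927, -1.142, 0.003]
contact_force: [-1.2, -1.0, 6.9]
opening: 0.0168
13.6833 [ 0.6348 -0.0519  0.0718] [ 2.9267 -1.1417  0.0031] 0.0168 [-1.1854 -1.0305  6.908 ]
marker 0.98 [261. 141.  15.  74.] [268.5 181.6] 593
```

View pics/c8.png

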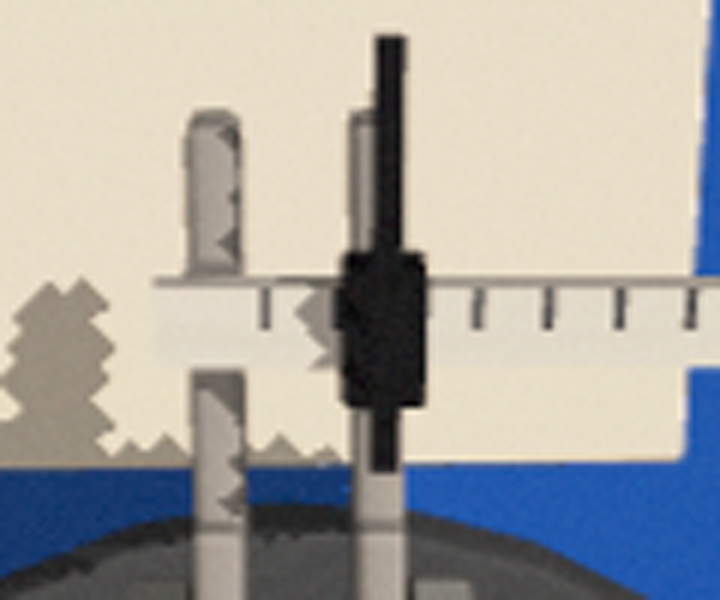

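The pointer at ≈386, or ≈381 after parallax correction, now lies over the right blade's centre line at ≈379–380. That is an error of about 0.2 mm. I'll hold for over a second and hand in.

```bash
for i in 1 2; do python3 -m creep '[[205.5,0,0,0,0],[205.5,0,0,0,0],[205.5,0,0,0,0],[205.5,0,0,0,0],[205.5,0,0,0,0],[205.5,0,0,0,0],[205.5,0,0,0,0],[205.5,0,0,0,0],[205.5,0,0,0,0],[205.5,0,0,0,0],[205.5,0,0,0,0],[205.5,0,0,0,0]]'; done
python3 -c "
from station import ctrl
print(ctrl.finish_job())"
```

```text
t: 14.78
tool_pos: [0.6348, -0.0519, 0.0718]
tool_rot: [2.927, -1.142, 0.003]
contact_force: [-0.8, -0.3, 6.0]
opening: 0.017
t: 15.78
tool_pos: [0.6348, -0.0519, 0.0718]
tool_rot: [2.927, -1.142, 0.003]
contact_force: [-1.7, -0.0, 6.5]
opening: 0.0166
the job is handed in; nothing more can be done
None
```

I lifted the plunger 15 mm, swung the head about 1.245 rad to the viewing station, and lowered the plunger into the narrow notch. I then squeezed the blades, held for over 2 s with the arm still, and handed in at about 15.8 s with the tweezers still squeezed.

**Last checks**
- **Pointer:** the last zoomed view put the right blade's centre line about 0.2 mm from the pointer, after correcting for parallax. The opening held at 16.6–17.0 mm, against a target of about 16.7 mm for a marked gap of roughly 8 mm.
- **Plunger:** the tool height at release (0.0695 m) was the same as when I first gripped the knob. The knob top also appeared where the home height predicts. I did not look at the plunger again after squeezing.
- **Head:** the direction measured from the blades and from the plate scattered by about 1–2°. I relied on the pin being in the notch for the exact angle.
- **Disagreement:** one reading of the knob, taken just after a move, gave a 59.5 mm radius and 139.7° instead of 55 mm and about 137°. I put this down to the arm still settling.
- **Fingers on the blades:** I could not read the force on each blade. Both fingers were around the blades, which had visibly closed. There was a steady push of about 6 N up on the tool while squeezing.
- **Bystanders:** I saw no contact with any of them, but did not measure their positions afterwards.

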